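# Stroke the stoppers of the curved rack home

## Robot

A 6-joint arm with a two-finger parallel gripper is mounted at the origin on a cart in front of the work surface, level with it; the furniture and walls round the work are solid. World frame = base frame: x ahead of the robot, y to its left, z up, the work surface at z = 0. Lengths are in m, angles in rad, forces in N, time in s.
With the tool pointing down it reaches from about 0.4 to 0.825 m from the base axis. Payload 7 kg.
Tool frame: the origin (TCP) lies between the finger pads, 19 mm behind the fingertips; this is the grasp point; z points along the fingers, y is the line along which they close (so a half turn about z gives the same grasp; the last joint's range is limited). The gripper opens to 85 mm and grips with 20 to 120 N. Pads are 22 mm wide; open, the fingers measure 114 mm over their backs; the gripper's body (76 mm by 85 mm) begins 54 mm behind the grasp point. The pads swing forward as they close: fully open they stand 13 mm farther back than shut.
Start: joints at [-0.937, 0.359, 0.012, 0, -1.224, -0.288], TCP at [0.229, -0.635, 0.25] pointing down, gripper open.
Joint ranges: [-3.07, 3.07], [-1.43, 2.12], [-1.02, 1.25], [-3.03, 1.67], [-3.05, -0], [-3.03, 3.03]. Speed limits (rad/s): [2.39, 2.39, 3.01, 3.14, 3.14, 3.14].

## Interface

Orientations are given as [roll, pitch, yaw] about the fixed x, y, z axes, in that order (R = Rz(yaw) Ry(pitch) Rx(roll)).
In Python, from rig import bot gives the robot as it stands. The module is installed in compiled form; this text tells all that it offers.
- The arm moves only by the tool send_rows, never from a script. Its arguments are lists of equal length, an entry for each row: "delta_pos": the shift along the world's x, y, z in m, a list of three; "spin": the turn about the world's z in degrees. In form: {"delta_pos": [[x, y, z], ...], "spin": [spin, ...]}. A call has 1 to 20 rows; each row is the pose to reach, as a shift and turn from the pose commanded when the call began; what a row does not reach only later rows make up. A row lasts 1/10 s, in which the tool goes at most 50 mm and 8.59 degrees, less where a joint would pass 70% of its speed; a pose out of reach is approached as far as the arm can. A call with a gripper value outside its range is refused whole. "grip" is the opening, from -1 (shut) to 1 (fully open), set as the call begins (left out, the last holds). The fingers move at their own pace and stop on an object; "squeeze" is the grip in N (left out, the last holds). Time passes only in rows, so rows that repeat a pose let the fingers close. It gives the time, the measured TCP pose, the force, the opening and the grip force at its end, in the units of the state.
- bot.observe(): the state, without advancing time (a new reading comes with each control period).
- bot.capture(name): name is "scene" or "top" or "wrist"; returns a dict with "image" (384x512x3 uint8, red, green, blue), "fx", "fy", "cx", "cy" (pixels), "R" (3x3) and "t" (3): a world point X has camera coordinates R X + t. Camera axes: x right, y down, z forward; pixel columns grow to the right and rows downward; lengths in m; the calibration is good to about 2 mm. A picture is of the moment at which its call begins. There is no depth.
- bot.hand_in(): hands the job in; it is judged then, once.
The state is a dict: "t": time; "qpos": joint angles; "dq": joint speeds; "tau": joint torques, N m; "position": TCP position; "eef_rot": TCP orientation; "force": force on the tool from outside, world axes, zero at the start; "ft_torque": the same for the moment, N m; "opening": finger opening in m; "finger_force": force on a finger pad.
Only numpy, scipy, OpenCV 4.12 (cv2) and the standard library are available. Lean on these libraries where they do the work, as an engineer would, in place of code of your own. Each camera call takes 0.05 s, during which the arm holds its last target. There are 200 camera calls.

## Task

Push the five domed stoppers of the curved rack fully home in one light stroke of the fingertips: begin at the end with the blank tongue and draw the fingertips along the curve, stopper after stopper in order, to the other end. Do not lift the fingers off the row until the last stopper is down, do not lean on the rack, and leave the things that stand around it where they are.

Things in the scene. Friction and masses are not known exactly. Their poses are not given: they have to be found in the camera images.
- stopper_rack: grey bar bent to an arc, 44 mm wide, flat top 32 mm above the bench, screwed down on a 52 mm wide foot; fixed. Origin on the bench under stopper 3, z up. Stoppers 1 to 5 stand 33 mm apart on an arc of 90 mm radius about the frame's point (-90 mm, 0), at -42, -21, 0, 21, 42 degrees from +x towards +y. The bar ends at +54 degrees; from -54 to -73 it goes on as the blank tongue
- tongue_top (a point): middle of the blank tongue, at -63 degrees of the arc, 33 mm before stopper 1, on its flat top 32 mm above the bench; the tongue is 28 mm wide and 29 mm long, with a small dark hole
- seat1 (a point): centre of the mouth of stopper 1 on the rack's flat top (fixed; 32 mm above the bench); stopper 1 is next to the tongue, 5 at the far end
- seat2 (a point): centre of the mouth of stopper 2 on the rack's flat top (fixed; 32 mm above the bench); stopper 1 is next to the tongue, 5 at the far end
- seat3 (a point): centre of the mouth of stopper 3 on the rack's flat top (fixed; 32 mm above the bench); stopper 1 is next to the tongue, 5 at the far end
- seat4 (a point): centre of the mouth of stopper 4 on the rack's flat top (fixed; 32 mm above the bench); stopper 1 is next to the tongue, 5 at the far end
- seat5 (a point): centre of the mouth of stopper 5 on the rack's flat top (fixed; 32 mm above the bench); stopper 1 is next to the tongue, 5 at the far end
- plug1 (a joint): push of stopper 1: 0 = proud, 0.004 m = fully home. White stopper, 28 mm across, shallow dome (edge slope 39 degrees), its middle 5 mm above the rack's top at 0 and 1 mm at 0.004. Goes straight down against 2.5 N of friction, no spring, stays where left, cannot come out; a fingertip drawn along 1 mm above the rack's top wedges it down
- plug2 (a joint): push of stopper 2: 0 = proud, 0.004 m = fully home. White stopper, 28 mm across, shallow dome (edge slope 39 degrees), its middle 5 mm above the rack's top at 0 and 1 mm at 0.004. Goes straight down against 2.5 N of friction, no spring, stays where left, cannot come out; a fingertip drawn along 1 mm above the rack's top wedges it down
- plug3 (a joint): push of stopper 3: 0 = proud, 0.004 m = fully home. White stopper, 28 mm across, shallow dome (edge slope 39 degrees), its middle 5 mm above the rack's top at 0 and 1 mm at 0.004. Goes straight down against 2.5 N of friction, no spring, stays where left, cannot come out; a fingertip drawn along 1 mm above the rack's top wedges it down
- plug4 (a joint): push of stopper 4: 0 = proud, 0.004 m = fully home. White stopper, 28 mm across, shallow dome (edge slope 39 degrees), its middle 5 mm above the rack's top at 0 and 1 mm at 0.004. Goes straight down against 2.5 N of friction, no spring, stays where left, cannot come out; a fingertip drawn along 1 mm above the rack's top wedges it down
- plug5 (a joint): push of stopper 5: 0 = proud, 0.004 m = fully home. White stopper, 28 mm across, shallow dome (edge slope 39 degrees), its middle 5 mm above the rack's top at 0 and 1 mm at 0.004. Goes straight down against 2.5 N of friction, no spring, stays where left, cannot come out; a fingertip drawn along 1 mm above the rack's top wedges it down
- cover_slips: bystander: small pale carton 40x55x19 mm in the hollow of the arc; loose, origin at the centre of its underside
- specimen_cup: bystander: specimen cup with screw lid, 63 mm across, 64 mm high; loose, origin at the centre of its underside
- control_vial: bystander: small bottle 24 mm across, 50 mm high; loose, origin at the centre of its underside
- petri_dish: bystander: flat round dish 95 mm across, 16 mm high; loose, origin at the centre of its underside
- marker: bystander: felt marker 17x135x16 mm, lying; loose, origin at the centre of its underside
- timer: bystander: small square timer 62x62x18 mm; loose, origin at the centre of its underside

How it is judged:
On the way, in this order (a step that is already met when the one before it is completed fails the run):
1. stopper 1 goes home under the fingertips (down at least 3 of 4 mm, TCP within 35 mm of it seen from above) (value of joint plug1 above 0.003 m and horizontal distance between the grasp point and seat1 below 0.035 m), for 0.05 s.
2. stopper 2 goes home under the fingertips (down at least 3 of 4 mm, TCP within 35 mm of it seen from above) (value of joint plug2 above 0.003 m and horizontal distance between the grasp point and seat2 below 0.035 m), for 0.05 s.
3. stopper 3 goes home under the fingertips (down at least 3 of 4 mm, TCP within 35 mm of it seen from above) (value of joint plug3 above 0.003 m and horizontal distance between the grasp point and seat3 below 0.035 m), for 0.05 s.
4. stopper 4 goes home under the fingertips (down at least 3 of 4 mm, TCP within 35 mm of it seen from above) (value of joint plug4 above 0.003 m and horizontal distance between the grasp point and seat4 below 0.035 m), for 0.05 s.
5. stopper 5 goes home under the fingertips (down at least 3 of 4 mm, TCP within 35 mm of it seen from above) (value of joint plug5 above 0.003 m and horizontal distance between the grasp point and seat5 below 0.035 m), for 0.05 s.
At the end, for the whole second after the job is handed in: all five stoppers are down at least 3 mm of their 4 mm travel (value of joint each of plug1, plug2, plug3, plug4, plug5 above 0.003 m); the robot touches nothing.
It fails at once if a stopper was pushed home before the one ahead of it in the row ((value of joint plug2 above 0.003 m and value of joint plug1 below 0.0029 m) or (value of joint plug3 above 0.003 m and value of joint plug2 below 0.0029 m) or (value of joint plug4 above 0.003 m and value of joint plug3 below 0.0029 m) or (value of joint plug5 above 0.003 m and value of joint plug4 below 0.0029 m)).
It fails at once if the fingers were lifted off the row in mid-stroke (TCP more than 70 mm above the bench, so the fingertips about 19 mm above the rack's top, after stopper 1 is home and before stopper 5 is) (value of joint plug1 above 0.003 m and value of joint plug5 below 0.0029 m and z of the grasp point in the frame of stopper_rack above 0.07 m).
It fails at once if the rack was leaned on (over 40 N) (contact force between any of the arm, the fingers and stopper_rack above 40 N).
It fails at once if a thing standing around was moved over 20 mm or knocked over (distance of any of cover_slips, specimen_cup, control_vial, petri_dish, marker, timer from where it was at the start of the episode above 0.02 m or angle between any of cover_slips, specimen_cup, control_vial, petri_dish, timer's own z axis and vertical above 0.3 rad).
It also fails if it takes over 53 s, if anything falls off the work surface, if the arm or the gripper's body presses on something with over 40 N, if the wrist force passes 120 N, or if a joint passes its speed limit or range.

## Working session

There is one attempt and no reset: what is moved stays moved. The work goes in short steps, Python scripts to look and compute and a tool call to move; the robot and the scene stay as the last step left them, time stands still between calls to the robot, and variables do not carry over. Pictures are saved under pics/ and viewed, at most 10 in all, crops included, and the job is handed in when it is done.

Besides the shell and the picture viewer there is one more tool, called after "Call:" in YAML: its name, and indented under it one key for each argument. send_rows: Moves the arm, as the interface text tells. Its arguments: {"type":"object","properties":{"delta_pos":{"type":"array","items":{"type":"array","items":{"type":"number"}}},"spin":{"type":"array","items":{"type":"number"}},"grip":{"type":"number"},"squeeze":{"type":"number"}},"required":["delta_pos","spin"]}

```bash
mkdir -p pics
python3 - <<'E'
from rig import bot
import cv2,pickle
for n in("top","scene"):
    c=bot.capture(n);pickle.dump(c,open(n+".pkl","wb"));cv2.imwrite(f"pics/{n}1.png",c["image"][:,:,::-1])
    print(n,c["fx"],c["cx"],c["cy"],c["R"],c["t"])
s=bot.observe();print(s["t"],s["position"],s["eef_rot"],s["opening"])
E
```

```text
top 377.63720133167897 256.8168820044778 192.46066331239143 [[-0.09411131 -0.99555191  0.00441003]
 [-0.97244501  0.09097614 -0.21464867]
 [ 0.21329269 -0.02448938 -0.97668137]] [0.23090309 0.58935621 0.91562943]
scene 417.1723260992865 258.76041190993806 193.5333648756778 [[-0.58736911 -0.8090419  -0.02118341]
 [-0.5494921   0.4178778  -0.72348916]
 [ 0.59418512 -0.41331507 -0.69001065]] [0.53832454 0.30475003 0.91333915]
0.1 [ 0.22862407 -0.63467894  0.2491985 ] [ 3.14015562e+00 -1.41966012e-04 -2.79591006e+00] 0.08548976793727132
```

View pics/top1.png

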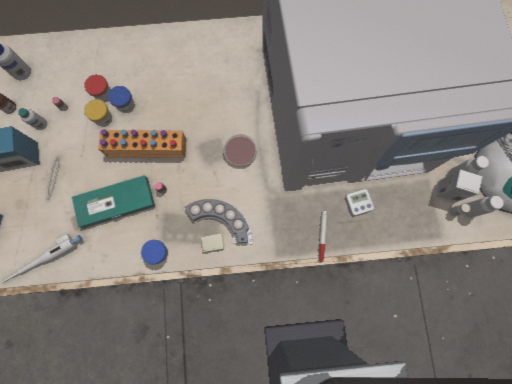

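View pics/scene1.png

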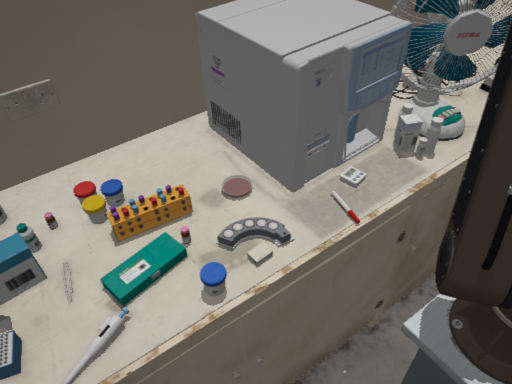

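The rack is at about (220,215) in the top view, with its tongue lower right at (243,238) and the carton in the hollow at (212,243). I'll zoom in next.

Run:
```python
import cv2
a=cv2.imread("pics/top1.png")[185:260,175:265];b=cv2.imread("pics/scene1.png")[205:270,205:305]
a=cv2.resize(a,None,fx=8,fy=8,interpolation=cv2.INTER_CUBIC);b=cv2.resize(b,None,fx=8,fy=8,interpolation=cv2.INTER_CUBIC)
cv2.imwrite("pics/a.png",a);cv2.imwrite("pics/b.png",b)
```

```text
(no output)
```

View pics/a.png

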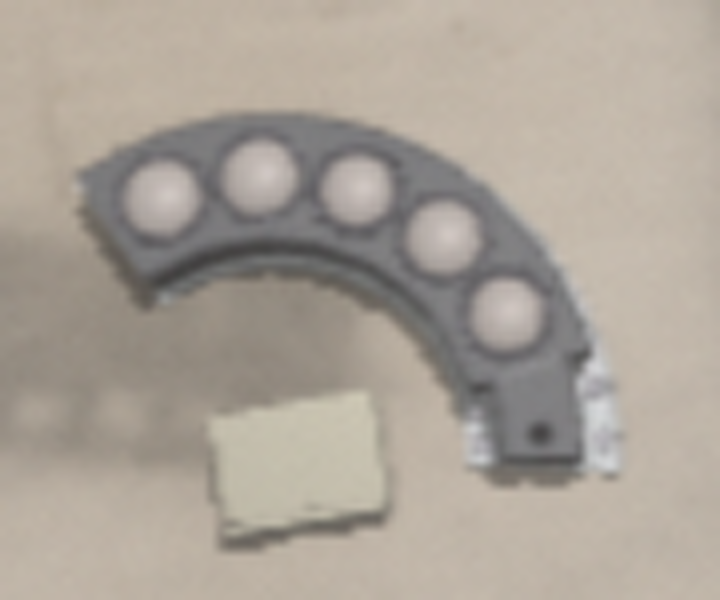

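View pics/b.png

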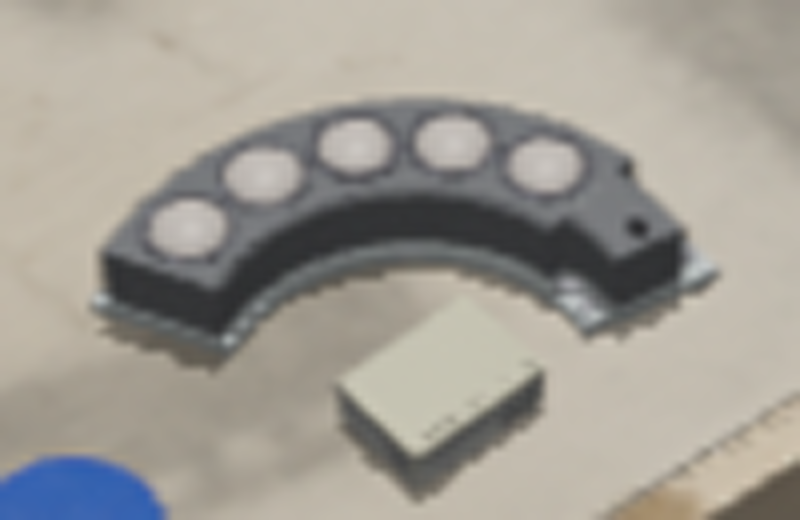

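Top crop: stoppers 1–5 at (506,313), (443,238), (357,189), (260,176), (162,197). Scene crop: (546,165), (452,142), (355,145), (263,174), (188,228). Next I'll fit the rack pose to these.

```bash
cat > fit.py <<'E'
import numpy as np,pickle
from scipy.optimize import least_squares
C={n:pickle.load(open(n+".pkl","rb")) for n in("top","scene")}
o=lambda L,u,v:np.array(L)/8+[u-.44,v-.44]
P={"top":o([(506,313),(443,238),(357,189),(260,176),(162,197)],175,185),
"scene":o([(546,165),(452,142),(355,145),(263,174),(188,228)],205,205)}
A=np.radians([-42,-21,0,21,42])
def arc(p,a,z,r=.09):
    c,s=np.cos(p[2]),np.sin(p[2]);l=np.c_[-.09+r*np.cos(a),r*np.sin(a)]
    return np.c_[l@np.array([[c,s],[-s,c]])+p[:2],np.full(len(a),z)]
def proj(c,X):
    q=X@c["R"].T+c["t"];return np.c_[c["fx"]*q[:,0]/q[:,2]+c["cx"],c["fy"]*q[:,1]/q[:,2]+c["cy"]]
def run(ns,free):
    f=lambda p:np.concatenate([(proj(C[n],arc(p,A,p[3] if free else .0345))-P[n]).ravel() for n in ns])
    r=least_squares(f,[.55,0,.0]+([.034] if free else []),x_scale=.1);return r.x,np.sqrt(np.mean(r.fun**2))
if __name__=="__main__":
    for a in((("top",),0),(("scene",),0),(("top","scene"),0),(("top","scene"),1)):print(*run(*a))
    p=run(("top","scene"),0)[0]
    c=C["top"]
    for u,v,z in((212,240,.019),(154,250,.064),(160,187,.05),(240,150,.016)):
        d=c["R"].T@np.array([(u-c["cx"])/c["fx"],(v-c["cy"])/c["fy"],1]);t=-c["R"].T@c["t"];print((t+d*(z-t[2])/d[2]).round(3))
    print(arc(p,np.radians([-63,-42,-21,0,21,42,54]),.032).round(4))
E
python3 fit.py
```

```text
[ 0.58140683  0.27704244 -0.42024247] 0.04788696152035173
[ 0.57789737  0.27759908 -0.41668479] 0.049879797235377776
[ 0.58003665  0.27705419 -0.41884099] 0.4157314394731611
[ 0.58123232  0.2766104  -0.41919432  0.0312268 ] 0.2814659385726345
[0.501 0.303 0.019]
[0.485 0.445 0.064]
[0.65  0.427 0.05 ]
[0.744 0.209 0.016]
[[0.5025 0.2238 0.032 ]
 [0.5344 0.2314 0.032 ]
 [0.5615 0.25   0.032 ]
 [0.58   0.2771 0.032 ]
 [0.5877 0.309  0.032 ]
 [0.5834 0.3415 0.032 ]
 [0.5758 0.3587 0.032 ]]
```

Call:
send_rows:
  delta_pos:
    - [0.05,0.1,0]
    - [0.1,0.2,0]
    - [0.22,0.43,0]
    - [0.22,0.43,0]
    - [0.22,0.43,0]
    - [0.22,0.43,0]
    - [0.22,0.43,0]
    - [0.22,0.43,0]
    - [0.22,0.43,0]
    - [0.22,0.43,0]
    - [0.22,0.43,0]
    - [0.274,0.858,0]
    - [0.274,0.858,0]
    - [0.274,0.858,0]
    - [0.274,0.858,0]
    - [0.274,0.858,0]
    - [0.274,0.858,0]
    - [0.274,0.858,0]
    - [0.274,0.858,0]
    - [0.274,0.858,0]
  spin: [0,0,0,0,0,0,0,0,0,0,0,-4,-8,-12,-17,-17,-17,-17,-17,-17]
  grip: -1
  squeeze: 60

```text
t: 2.1
position: [0.5029, 0.2254, 0.2496]
eef_rot: [-3.141, -0.0, -3.091]
force: [0.3, -0.9, -0.0]
opening: 0.0
finger_force: 0.0
```

Run:
```python
from rig import bot
import cv2,pickle
c=bot.capture("wrist");pickle.dump(c,open("wrist.pkl","wb"));cv2.imwrite("pics/w1.png",c["image"][:,:,::-1])
s=bot.observe();print(s["position"],s["force"],s["qpos"])
from fit import *
print(proj(c,arc(run(("top","scene"),0)[0],A,.0345)).round(1))
```

```text
[0.5037843  0.22821753 0.24927044] [1.82291807 3.77445827 1.00239181] [ 7.79548177e-01  1.59080049e-01 -2.60703999e-01  7.36449879e-05
 -1.15078535e+00 -2.29901135e+00]
[[262.5 194.4]
 [277.  217.2]
 [298.5 232.8]
 [324.4 239.9]
 [351.7 237.9]]
```

View pics/w1.png

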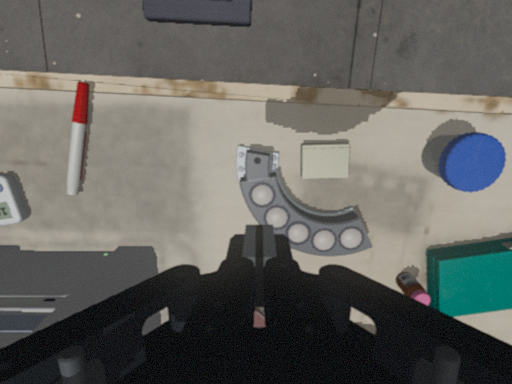

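The wrist view shows the stoppers at (262,194), (277,217), (298,232), (324,239) and (351,238), which matches the fitted pose to within a pixel. The tongue is at (260,165).

Call:
send_rows:
  delta_pos:
    - [0,0,-0.03]
    - [0,0,-0.07]
    - [0,0,-0.11]
    - [0,0,-0.14]
    - [0,0,-0.165]
    - [0,0,-0.18]
    - [0,0,-0.186]
    - [0,0,-0.19]
    - [0,0,-0.19]
    - [0,0,-0.19]
    - [0,0,-0.19]
  spin: [0,0,0,0,0,0,0,0,0,0,0]

```text
t: 3.25
position: [0.5032, 0.2233, 0.0609]
eef_rot: [3.141, 0.001, -3.092]
force: [0.3, -0.6, 0.1]
opening: 0.0001
finger_force: 0.0
```

Run:
```python
from rig import bot
s=bot.observe();print(s["t"],s["position"],s["force"],s["eef_rot"])
```

```text
3.25 [0.50318246 0.2232785  0.06089956] [ 0.32335722 -0.60459338  0.08439165] [ 3.14060752e+00  1.23515522e-03 -3.09242261e+00]
```

Call:
send_rows:
  delta_pos:
    - [0,0,-0.002]
    - [0,0,-0.004]
    - [0,0,-0.006]
    - [0,0,-0.007]
    - [0,0,-0.008]
    - [0,0,-0.008]
    - [0,0,-0.008]
    - [0,0,-0.008]
  spin: [0,0,0,0,0,0,0,0]

```text
t: 4.05
position: [0.5028, 0.223, 0.052]
eef_rot: [3.142, 0.0, -3.092]
force: [-0.9, -0.6, -0.6]
opening: -0.0005
finger_force: 0.0
```

Call:
send_rows:
  delta_pos:
    - [0,0,-0.0005]
    - [0,0,-0.0005]
    - [0,0,-0.0005]
    - [0,0,-0.0005]
  spin: [0,0,0,0]

```text
t: 4.45
position: [0.5028, 0.223, 0.0515]
eef_rot: [3.142, 0.0, -3.092]
force: [0.2, 1.5, -0.4]
opening: 0.0001
finger_force: 0.0
```

Call:
send_rows:
  delta_pos:
    - [0,0,-0.0005]
    - [0,0,-0.0005]
    - [0,0,-0.0005]
    - [0,0,-0.0005]
  spin: [0,0,0,0]

```text
t: 4.85
position: [0.5028, 0.223, 0.051]
eef_rot: [3.142, 0.0, -3.093]
force: [-0.5, -0.3, -0.3]
opening: 0.0001
finger_force: 0.0
```

Call:
send_rows:
  delta_pos:
    - [0,0,-0.0005]
    - [0,0,-0.0005]
    - [0,0,-0.0005]
    - [0,0,-0.0005]
  spin: [0,0,0,0]

```text
t: 5.25
position: [0.5028, 0.223, 0.0508]
eef_rot: [3.141, 0.0, -3.092]
force: [-1.9, -0.6, 4.7]
opening: 0.0001
finger_force: 2.8
```

Call:
send_rows:
  delta_pos:
    - [0,0,-0.0005]
    - [0,0,-0.0005]
    - [0,0,-0.0005]
    - [0,0,-0.0005]
  spin: [0,0,0,0]

```text
t: 5.65
position: [0.5028, 0.223, 0.0508]
eef_rot: [3.141, 0.0, -3.092]
force: [-3.8, -0.4, 11.3]
opening: 0.0002
finger_force: 5.3
```

Contact is at TCP z = 0.0508. I'll make the stroke about 0.8 mm above that.

Run:
```python
from fit import *
p=run(("top","scene"),0)[0]
b=[.5028,.223];y0=-63
for lo,hi in((-63,-18),(-18,15),(15,48)):
    a=np.arange(lo,hi+.1,3.);X=arc(p,np.radians(a),0)[:,:2]
    print([[*(x-b).round(4)] for x in X],(a-lo).tolist());b=X[-1].round(4)
```

```text
[[np.float64(-0.0003), np.float64(0.0008)], [np.float64(0.0044), np.float64(0.0012)], [np.float64(0.0091), np.float64(0.0018)], [np.float64(0.0137), np.float64(0.0026)], [np.float64(0.0183), np.float64(0.0037)], [np.float64(0.0228), np.float64(0.0051)], [np.float64(0.0273), np.float64(0.0066)], [np.float64(0.0316), np.float64(0.0084)], [np.float64(0.0359), np.float64(0.0105)], [np.float64(0.04), np.float64(0.0127)], [np.float64(0.044), np.float64(0.0152)], [np.float64(0.0479), np.float64(0.0178)], [np.float64(0.0517), np.float64(0.0207)], [np.float64(0.0552), np.float64(0.0238)], [np.float64(0.0587), np.float64(0.027)], [np.float64(0.0619), np.float64(0.0304)]] [0.0, 3.0, 6.0, 9.0, 12.0, 15.0, 18.0, 21.0, 24.0, 27.0, 30.0, 33.0, 36.0, 39.0, 42.0, 45.0]
[[np.float64(0.0), np.float64(0.0)], [np.float64(0.0031), np.float64(0.0036)], [np.float64(0.0059), np.float64(0.0074)], [np.float64(0.0086), np.float64(0.0112)], [np.float64(0.0111), np.float64(0.0153)], [np.float64(0.0133), np.float64(0.0194)], [np.float64(0.0153), np.float64(0.0237)], [np.float64(0.0171), np.float64(0.028)], [np.float64(0.0187), np.float64(0.0324)], [np.float64(0.0201), np.float64(0.037)], [np.float64(0.0212), np.float64(0.0415)], [np.float64(0.022), np.float64(0.0462)]] [0.0, 3.0, 6.0, 9.0, 12.0, 15.0, 18.0, 21.0, 24.0, 27.0, 30.0, 33.0]
[[np.float64(0.0), np.float64(-0.0)], [np.float64(0.0006), np.float64(0.0047)], [np.float64(0.001), np.float64(0.0094)], [np.float64(0.0011), np.float64(0.0141)], [np.float64(0.001), np.float64(0.0188)], [np.float64(0.0006), np.float64(0.0235)], [np.float64(0.0), np.float64(0.0281)], [np.float64(-0.0009), np.float64(0.0328)], [np.float64(-0.002), np.float64(0.0374)], [np.float64(-0.0033), np.float64(0.0419)], [np.float64(-0.0049), np.float64(0.0463)], [np.float64(-0.0067), np.float64(0.0507)]] [0.0, 3.0, 6.0, 9.0, 12.0, 15.0, 18.0, 21.0, 24.0, 27.0, 30.0, 33.0]
```

Call:
send_rows:
  delta_pos:
    - [0,0,0.0016]
    - [0,0,0.0016]
    - [0.0044,0.0012,0.0016]
    - [0.0091,0.0018,0.0016]
    - [0.0137,0.0026,0.0016]
    - [0.0183,0.0037,0.0016]
    - [0.0228,0.0051,0.0016]
    - [0.0273,0.0066,0.0016]
    - [0.0316,0.0084,0.0016]
    - [0.0316,0.0084,0.0016]
    - [0.0316,0.0084,0.0016]
  spin: [0,0,3,6,9,12,15,18,21,21,21]

```text
t: 6.75
position: [0.5345, 0.2313, 0.0515]
eef_rot: [-3.141, 0.0, -2.727]
force: [0.2, -0.9, 2.3]
opening: -0.0
finger_force: 1.1
```

Call:
send_rows:
  delta_pos:
    - [0.0043,0.0021,0]
    - [0.0084,0.0043,0]
    - [0.0124,0.0068,0]
    - [0.0163,0.0094,0]
    - [0.0201,0.0123,0]
    - [0.0236,0.0154,0]
    - [0.0271,0.0186,0]
    - [0.0303,0.022,0]
    - [0.0334,0.0256,0]
    - [0.0362,0.0294,0]
    - [0.0389,0.0332,0]
    - [0.0414,0.0373,0]
    - [0.0436,0.0414,0]
    - [0.0456,0.0457,0]
    - [0.0456,0.0457,0]
    - [0.0456,0.0457,0]
  spin: [3,6,9,12,15,18,21,24,27,30,33,36,39,42,42,42]

```text
t: 8.35
position: [0.58, 0.2772, 0.0516]
eef_rot: [-3.141, 0.001, -1.995]
force: [0.2, 0.0, 0.8]
opening: -0.0003
finger_force: 0.9
```

Call:
send_rows:
  delta_pos:
    - [0.0018,0.0043,0]
    - [0.0034,0.0087,0]
    - [0.0048,0.0133,0]
    - [0.0059,0.0178,0]
    - [0.0067,0.0225,0]
    - [0.0073,0.0272,0]
    - [0.0077,0.0319,0]
    - [0.0078,0.0366,0]
    - [0.0077,0.0413,0]
    - [0.0073,0.046,0]
    - [0.0067,0.0506,0]
    - [0.0058,0.0553,0]
    - [0.0047,0.0599,0]
    - [0.0034,0.0644,0]
    - [0.0018,0.0688,0]
    - [0,0.0732,0]
    - [0,0.0732,0]
    - [0,0.0732,0]
  spin: [3,6,9,12,15,18,21,24,27,30,33,36,39,42,45,48,48,48]

```text
t: 10.15
position: [0.5798, 0.3503, 0.0514]
eef_rot: [3.141, 0.0, -1.158]
force: [0.0, 0.7, 0.3]
opening: -0.0
finger_force: 0.2
```

Run:
```python
from rig import bot
import cv2
c=bot.capture("scene");cv2.imwrite("pics/c.png",cv2.resize(c["image"][205:270,205:305,::-1],None,fx=8,fy=8,interpolation=cv2.INTER_CUBIC))
s=bot.observe();print(s["position"],s["force"],s["qpos"])
```

```text
[0.57984009 0.35012304 0.05138782] [0.12131557 0.00745793 0.86700847] [ 8.30235621e-01  5.33206651e-01 -2.01751072e-01 -2.06292641e-04
 -8.35978108e-01 -4.16650176e-01]
```

View pics/c.png

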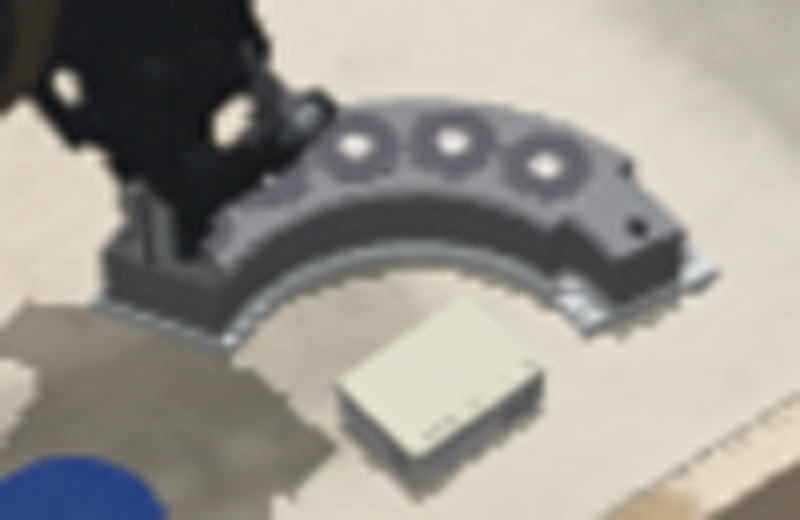

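Stoppers 1–3 at (546,165), (452,142) and (355,145) show only small crowns, so they are home. Stopper 5 is still under the fingers, so I'll draw slightly further along the bar and then lift straight up.

Call:
send_rows:
  delta_pos:
    - [-0.002,0.0045,0]
    - [-0.004,0.0085,0]
    - [-0.004,0.0085,0]
    - [-0.004,0.0085,0.02]
    - [-0.004,0.0085,0.06]
    - [-0.004,0.0085,0.1]
    - [-0.004,0.0085,0.15]
    - [-0.004,0.0085,0.18]
    - [-0.004,0.0085,0.2]
    - [-0.05,-0.03,0.2]
    - [-0.1,-0.06,0.2]
    - [-0.1,-0.1,0.2]
    - [-0.1,-0.15,0.2]
    - [-0.1,-0.17,0.2]
    - [-0.1,-0.17,0.2]
    - [-0.1,-0.17,0.2]
    - [-0.1,-0.17,0.2]
    - [-0.1,-0.17,0.2]
  spin: [3,5,5,5,5,5,5,5,5,5,5,5,5,5,5,5,5,5]

```text
t: 12.0
position: [0.4801, 0.181, 0.2513]
eef_rot: [3.141, -0.0, -1.067]
force: [0.6, -1.0, 0.5]
opening: 0.0001
finger_force: 0.0
```

Run:
```python
from rig import bot
import cv2
c=bot.capture("scene");cv2.imwrite("pics/d.png",cv2.resize(c["image"][195:295,190:310,::-1],None,fx=6,fy=6,interpolation=cv2.INTER_CUBIC))
s=bot.observe();print(s["t"],s["position"],s["force"])
```

```text
12.05 [0.48002796 0.18099327 0.25127343] [-0.09705648  0.30634667  0.27139   ]
```

View pics/d.png

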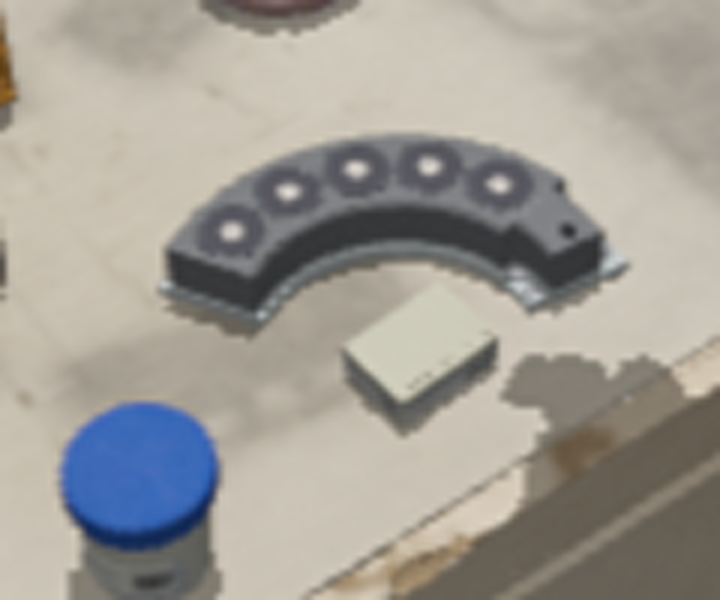

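All five stoppers, from (231,232) to (498,185), now show the same small crowns. The carton and cup haven't moved, and the arm is clear of everything.

```bash
python3 -c "
from rig import bot
print(bot.hand_in())"
```

```text
the job is handed in; nothing more can be done
None
```

I pushed all five stoppers home in order in one light stroke, then lifted the arm clear and handed the job in at about 12 s; the final picture shows all five down and the carton and cup in place, but the hand-in returned no verdict.

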